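Reassemble a portable tester after repair

ROBOT

A 6-joint arm with a two-finger parallel gripper is mounted at the origin on the work surface. World frame = base frame: x ahead of the robot, y to its left, z up, the work surface at z = 0. Lengths are in m, angles in rad, forces in N, time in s.
With the tool pointing down it reaches from about 0.375 to 0.9 m from the base axis. Payload 3.1 kg.
Tool frame: the origin (TCP) lies at the centre of the arm's flange, where the gripper is bolted on; the fingertips stand robot.tip_extent ahead of it and the grasp point (between the pads) lies 164 mm ahead of it (robot.tip_extent is the distance from the TCP to the fingertips, in m); z points along the fingers, y is the line along which they close (so a half turn about z gives the same grasp; the last joint's range is limited). The gripper opens to 87 mm and grips with 3 to 60 N. Pads are 19 mm wide; open, the fingers measure 117 mm over their backs; the gripper's body (75 mm by 190 mm) begins 51 mm behind the grasp point.
Start: joints at [-0.178, 0.527, 1.433, -0, 1.181, -0.178], TCP at [0.625, 0, 0.405] pointing down, gripper open.
Joint ranges: [-3.08, 3.08], [-0.75, 2.2], [0.22, 2.44], [-1.43, 4.57], [0, 2.65], [-2.85, 2.85]. Speed limits (rad/s): [2.79, 2.79, 3.14, 3.14, 3.14, 3.14].

INTERFACE

Orientations are given as a unit quaternion [x, y, z, w].
In Python, from rig import get_obs, camera, hand_in, cut_out, robot gives the robot as it stands.
- The arm moves only by the tool step_arm, never from a script. Its argument "rows" is a list of rows, each a list of 6 numbers: the shift along the world's x, y, z in m, then the turn, a rotation vector about the world's x, y, z in degrees. A call has 1 to 12 rows; each row shifts and turns the commanded pose from where the row before left it; what a row does not reach is not made up. A row lasts 1/8 s, in which the tool goes at most 62.5 mm and 10.7 degrees, less where a joint would pass 70% of its speed; a pose out of reach is approached as far as the arm can. A call is refused whole if a number of a shift passes 0.0625 or a number of a turn 10.7, either way. A call with a gripper value outside its range is refused whole. "jaw" is the finger opening in m, from 0 to 0.087, set as the call begins (left out, the last holds). The fingers move at their own pace and stop on an object; "squeeze" is the grip in N (left out, the last holds). Time passes only in rows, so rows that do not move let the fingers close. It gives the time, the measured TCP pose, the force, the opening and the grip force at its end, in the units of the state.
- get_obs(): the state, without advancing time (a new reading comes with each control period).
- camera(name): name is "scene" or "side" or "wrist"; returns a dict with "pixels" (400x640x3 uint8, blue, green, red), "depth" (400x640 float32, m along the optical axis (not along the pixel's ray), 0 where there is no reading), "fov_y" (degrees; the focal length in pixels is half the picture's height over the tangent of half this angle, whatever the lens; pixels are square), "cx", "cy" (the principal point, pixels), "extrinsics" (4x4, takes a point from camera to world coordinates); the wrist camera has in their place "mount" (4x4, takes a point from camera to tool coordinates, whose origin is the TCP and whose axes are the flange's). Camera axes: x right, y up, looking along -z (the intrinsics and any distortion apply to the point x, -y, -z); pixel columns grow to the right and rows downward; lengths in m; the calibration is good to about 2 mm. A picture is of the moment at which its call begins: read the wrist's pose just before it.
- hand_in(): hands the job in; it is judged then, once.
Trained networks look in the newest picture that a camera, given by its name, has taken for a name from the list of things; names that differ only in an ending like _2 or _b are one class to them, and where a whole thing is asked for, a point or a joint stands for the part that bears it (a point fixed in the world has none). Each returns a list of dicts, best first, with "confidence" (0 to 1); they miss things now and then, are a little off and sometimes report something else, mostly with a low value. They report only what shows in the picture. A call takes as long as a camera call. They do not tell look-alikes from the thing itself.
- cut_out(label, camera): "region" (400x640 bool, what is visible of it) and "extent" ([centre column, centre row, width, height] in pixels, round what is visible of it).
The state is a dict: "time": time; "q": joint angles; "joint_velocities": joint speeds; "joint_torque": joint torques, N m; "position": TCP position; "tool_rot": TCP orientation; "ft_force": force on the tool from outside, world axes, zero at the start; "moment": the same for the moment, N m; "grip_width": finger opening in m; "grip_force": force on a finger pad.
Only numpy, scipy, OpenCV 4.12 (cv2) and the standard library are available. Lean on these libraries where they do the work, as an engineer would, in place of code of your own. Each camera call takes 0.05 s, during which the arm holds its last target. There are 200 camera calls.

TASK

Put the repaired tester back together on its chassis: first stand the battery pack and the transformer in their own pockets, then lay the main board on the four brass pillars above them, its row of white connectors on the side of the terminal posts and its corner holes over the pillars, and last lower the cover over everything until it sits flat all round on the base plate. Set every part down without dropping it, and leave the reel of solder and the tip-cleaner tin that stand among them where they are.

Things in the scene. Friction and masses are not known exactly. Their poses are not given: they have to be found in the camera images.
- chassis: Fixed tester base. Plate 122 x 180 mm, top z 4 (mm); origin: its centre, underside. Ledge with 2 black terminal posts on -x (x -61 to -91). Lip round which the cover goes: outside 102 x 158, top z 14. 4 brass pillars d 10, tops z 62, at x+-36 y+-64. Rib pockets, rib tops z 12, floor z 4: battery's (black, grey pad) at x0 y+36, inside 84 x 40; transformer's (cork pad) at x0 y-34, inside 58 x 50.
- battery: Battery pack: 2 x 5 upright cells in blue wrap, steel cell tops; block 74 (x) by 30 (y) mm, 50 tall, 0.3 kg, standing. Origin: centre of its underside, z up. Home: in its pocket, origin at chassis (0, 36, 4) mm, its x along the chassis's x, either way round.
- transformer: Transformer: dark steel core 48 (x) by 22 (y) mm, 43 tall, copper coil bulging to 40 in y (z 8 to 34), foot 48 x 40; 0.35 kg, standing. Grip the core's flat ends, 48 apart along x. Origin: centre of its underside, z up. Home: in its pocket, origin at chassis (0, -34, 4) mm, its x along the chassis's x, either way round.
- board: Green board 84 (x) by 142 (y) mm, 4 thick, flat below, 0.16 kg. Origin: underside, below the centre of its heat sink (aluminium fins, 56 x by 28 y, z 4 to 28; grip it across y, 35 mm free on both sides). Board centre at x -10; corner holes at x -46, +26, y+-64. White connectors, top z 14, along the -x edge. Home: origin at chassis (10, 0, 62) mm, axes along the chassis's, -x to the ledge.
- cover: Grey cover, a box open below: outside 116 (x) by 172 (y) mm, 95 tall; inside 110 x 166, 92 deep; 0.4 kg, standing on its rim. Black handle on top: bar along y, 14 wide, z 115 to 127, 60 mm clear between its posts, 20 mm room below. Origin: centre of the rim plane, z up. Home: round the lip, origin at chassis (0, 0, 4) mm, its x along the chassis's x, either way round.
- spool: Not part of the job: a standing reel of solder wire, red flanges 54 mm across, 50 mm tall. Origin: centre of its underside.
- tip_cleaner: Not part of the job: a round dark steel tin with brass wool, 58 mm across, 30 mm tall. Origin: centre of its underside.
Things that resemble listed ones, but are neither listed nor needed, are in the scene too. What is shaped like the transformer but green is not meant.

How it is judged:
On the way, in this order (a step that is already met when the one before it is completed fails the run):
1. the battery pack and the transformer stand in their pockets, let go (x of battery in the frame of chassis between -0.008 and 0.008 m and y of battery in the frame of chassis between 0.028 and 0.044 m and z of battery in the frame of chassis between 0 and 0.008 m and angle between each of battery, transformer's own z axis and vertical below 0.08 rad and angle between the x axis of each of battery, transformer and the x axis of chassis, either way round below 0.15 rad and contact force between each of battery, transformer and the fingers below 0.2 N and x of transformer in the frame of chassis between -0.008 and 0.008 m and y of transformer in the frame of chassis between -0.042 and -0.026 m and z of transformer in the frame of chassis between 0 and 0.008 m), for 0.2 s.
2. the board lies on the four pillars, connectors to the terminal side, let go (x of board in the frame of chassis between 0.002 and 0.018 m and y of board in the frame of chassis between -0.008 and 0.008 m and z of board in the frame of chassis between 0.058 and 0.066 m and angle between board's own z axis and vertical below 0.08 rad and angle between the x axis of board and the x axis of chassis, either way round below 0.15 rad and contact force between board and the fingers below 0.2 N), for 0.2 s.
At the end, for the whole second after the job is handed in: Battery, transformer in their pockets, board on the pillars (connectors to the terminals), cover on the base plate round the lip: each within 8 mm in x and y, 4 mm in height, 0.15 rad in yaw, upright to 0.08 rad, released, at rest (all of step 1 and all of step 2 and x of cover in the frame of chassis between -0.008 and 0.008 m and y of cover in the frame of chassis between -0.008 and 0.008 m and z of cover in the frame of chassis between 0 and 0.008 m and angle between cover's own z axis and vertical below 0.08 rad and angle between the x axis of cover and the x axis of chassis, either way round below 0.15 rad and contact force between cover and the fingers below 0.2 N and linear speed of each of battery, transformer, board, cover below 0.02 m/s); the robot touches nothing.
It fails at once if a part of the tester is dropped (falls freely by more than about 20 mm) ((linear speed of battery above 0.65 m/s and contact force between battery and the fingers below 0.1 N) or (linear speed of transformer above 0.65 m/s and contact force between transformer and the fingers below 0.1 N) or (linear speed of board above 0.65 m/s and contact force between board and the fingers below 0.1 N) or (linear speed of cover above 0.65 m/s and contact force between cover and the fingers below 0.1 N)).
It fails at once if the solder reel or the tip-cleaner tin is moved by more than 30 mm (distance of any of spool, tip_cleaner from where it was at the start of the episode above 0.03 m).
It also fails if it takes over 122 s, if anything falls off the work surface, if the arm or the gripper's body presses on something with over 40 N, if the wrist force passes 120 N, or if a joint passes its speed limit or range.

## Working session

There is one attempt and no reset: what is moved stays moved. The work goes in short steps, Python scripts to look and compute and a tool call to move; the robot and the scene stay as the last step left them, time stands still between calls to the robot, and variables do not carry over. Pictures are saved under pics/ and viewed, at most 14 in all, crops included, and the job is handed in when it is done.

Besides the shell and the picture viewer there is one more tool, called after "Call:" as name([rows], argument=value, ...), one row to a line, values as JSON. step_arm: Moves the arm, as the interface text tells. Its arguments: {"type":"object","properties":{"rows":{"type":"array"},"jaw":{"type":"number"},"squeeze":{"type":"number"}},"required":["rows"]}

```bash
ls; mkdir -p pics; cat > h.py <<'E'
import numpy as np, cv2
from scipy.spatial.transform import Rotation as R
from rig import get_obs, camera, hand_in, cut_out, robot
def shot(name):
    o=get_obs(); c=camera(name)
    if 'extrinsics' in c: T=np.array(c['extrinsics'])
    else:
        W=np.eye(4);W[:3,:3]=R.from_quat(o['tool_rot']).as_matrix();W[:3,3]=o['position'];T=W@np.array(c['mount'])
    d=c['depth'];f=200/np.tan(np.radians(c['fov_y'])/2)
    v,u=np.mgrid[0:400,0:640]
    P=np.stack([(u-c['cx'])/f*d,-(v-c['cy'])/f*d,-d],-1)@T[:3,:3].T+T[:3,3]
    P[d==0]=np.nan
    return c,P
def rect(p):
    (c,s,a)=cv2.minAreaRect((p*1000).astype(np.float32))
    return np.round(c,1),np.round(s,1),round(a,1)
E
python3 - <<'E'
from h import *
print(get_obs(), robot if not callable(robot) else '', getattr(robot,'tip_extent',None))
ims=[]
for n in ['scene','side','wrist']:
    c,P=shot(n); cv2.imwrite(f'pics/{n}0.png',c['pixels']); print(n,c['fov_y'],{k:c[k] for k in c if k not in('pixels','depth')})
    np.savez(f'{n}0.npz',P=P,im=c['pixels'])
    for l in ['chassis','battery','transformer','board','cover','spool','tip_cleaner']:
        for r in cut_out(l,n):
            m=r['region']; p=P[m]; p=p[~np.isnan(p[:,0])]
            if len(p)<20: print(l,r['confidence'],len(p));continue
            zt=np.percentile(p[:,2],97); q=p[abs(p[:,2]-zt)<.008]
            print(l,round(r['confidence'],2),np.round(r['extent']),'ztop %.3f'%zt,'med',np.round(np.median(p,0),3),'toprect',rect(q[:,:2]))
E
```

```text
pics
{'time': 0.0, 'q': array([-1.78471857e-01,  5.28434806e-01,  1.43394742e+00,  7.07683386e-06,
        1.18138993e+00, -1.78469463e-01]), 'joint_velocities': array([ 0.00044836, -0.00057224, -0.00069235, -0.00036949, -0.00038699,
       -0.0006501 ]), 'joint_torque': array([-5.45745443e-04, -4.40045428e+01, -1.76593530e+01,  6.32597599e-02,
        5.83207863e-02, -1.53719384e-04]), 'position': array([6.24635763e-01, 1.13578045e-04, 4.03776127e-01]), 'tool_rot': array([ 7.07108160e-01,  7.07104563e-01, -6.18847611e-04, -8.96991946e-04]), 'ft_force': array([-0.14254549,  0.62217025,  1.08912594]), 'moment': array([-0.00877775, -0.03410829,  0.01459137]), 'grip_force': 0.0, 'grip_width': 0.08679512212583797} <Robot object at 0x7f775575be00> 0.1822
scene 42.03486600381559 {'fov_y': 42.03486600381559, 'cx': 317.4058834259579, 'cy': 198.84666316255672, 'extrinsics': array([[-0.350197  , -0.72923104,  0.58786406,  1.28110433],
       [ 0.93664655, -0.26764789,  0.22595983,  0.28433015],
       [-0.00743635,  0.6297513 ,  0.77676123,  0.98521478],
       [ 0.        ,  0.        , 
[... 3324 characters left out ...]
]), array([134.8, 123.1]), 75.8)
battery 0.9 [164.  19.  99.  37.] ztop 0.053 med [0.471 0.168 0.048] toprect (array([470.2, 173.2]), array([73.6, 20.8]), 8.3)
transformer 0.77 [403. 294.  41.  30.] ztop 0.044 med [ 0.731 -0.149  0.025] toprect (array([ 735.3, -149.6]), array([14.8, 31.4]), 84.7)
transformer 0.65 [340. 304.  36.  12.] ztop 0.020 med [ 0.644 -0.171  0.007] toprect (array([ 645.1, -171.7]), array([ 7.3, 32.1]), 89.8)
spool 0.56 [214. 309.  20.  24.] ztop 0.051 med [ 0.49  -0.175  0.008] toprect (array([ 489.8, -163.5]), array([ 7.6, 11.6]), 82.8)
tip_cleaner 0.91 [345.  11.  52.  22.] ztop 0.031 med [0.649 0.18  0.022] toprect (array([650.3, 179.6]), array([15. , 48.2]), 89.7)
```

```bash
python3 - <<'E'
import cv2
a=cv2.imread('pics/scene0.png')[110:300,150:550]; cv2.imwrite('pics/a.png',cv2.resize(a,None,fx=2,fy=2,interpolation=cv2.INTER_CUBIC))
E
```

```text
(no output)
```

View pics/a.png

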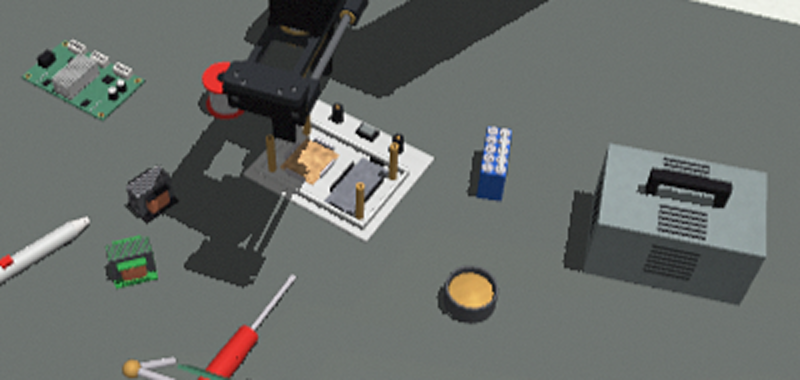

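View pics/wrist0.png

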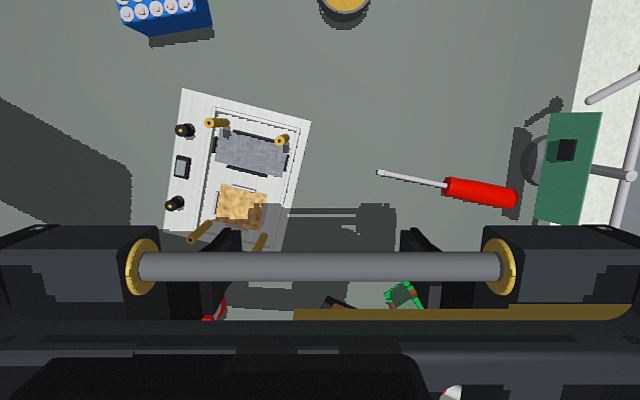

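Call:
step_arm([
  [-0.0475, -0.0425, 0, 0, 0, 0],
  [-0.0475, -0.0425, 0, 0, 0, 0],
  [0, 0, 0, 0, 0, 0],
  [0, 0, 0, 0, 0, 0],
])

```text
time: 1.7
position: [0.5323, -0.0835, 0.4052]
tool_rot: [0.707, 0.707, 0.001, 0.001]
ft_force: [0.6, 0.1, -0.2]
grip_width: 0.087
grip_force: 0.0
```

```bash
cat >> h.py <<'E'
def pillars(P,zlo=.056,zhi=.069):
    p=P[(P[...,2]>zlo)&(P[...,2]<zhi)&(np.abs(P[...,0]-.52)<.12)&(np.abs(P[...,1])<.12)]
    from scipy.cluster.hierarchy import fcluster,linkage
    if len(p)<4: return []
    l=fcluster(linkage(p[:,:2],'single'),.012,'distance')
    return [(len(q),np.round((q[:,:2].min(0)+q[:,:2].max(0))*500,1),np.round(q.mean(0)*1000,1)) for q in [p[l==i] for i in set(l)]]
def fit(pts,mod):
    a,b=np.array(pts,float),np.array(mod,float);ac,bc=a.mean(0),b.mean(0)
    x,y=(b-bc).T; X,Y=(a-ac).T
    th=np.arctan2((x*Y-y*X).sum(),(x*X+y*Y).sum());c,s=np.cos(th),np.sin(th);M=np.array([[c,-s],[s,c]])
    return ac-M@bc,np.degrees(th),(a-((b-bc)@M.T+ac))
E
python3 - <<'E'
from h import *
c,P=shot('wrist');cv2.imwrite('pics/w1.png',c['pixels']);np.savez('w1.npz',P=P,im=c['pixels'])
print(get_obs()['position'])
for n,Q in [('w1',P)]+[(k,np.load(k+'0.npz')['P']) for k in('scene','side','wrist')]:
    print(n)
    for t in pillars(Q): print(t)
E
```

```text
[ 0.53270718 -0.08313029  0.40516995]
w1
(79, array([552.5, -75.5]), array([552.7, -75.3,  61.8]))
(83, array([483.2, -57.8]), array([483.4, -57.8,  61.9]))
(118, array([514.7,  65.7]), array([514.5,  65.4,  61.6]))
(112, array([583.8,  48.4]), array([583.6,  47.9,  61.7]))
scene
(17, array([550.1, -78.9]), array([552.2, -78.7,  60.6]))
(18, array([582.9,  45.2]), array([583.6,  45.8,  60.9]))
(19, array([514.3,  63.1]), array([514.7,  63.1,  61.2]))
side
(14, array([512.7,  65.2]), array([512.8,  64.4,  60.7]))
(12, array([582.8,  45.6]), array([582.1,  45.9,  60.3]))
(16, array([551.4, -76.4]), array([551.3, -77. ,  60.5]))
(17, array([481. , -58.7]), array([480.9, -59.8,  61. ]))
wrist
(102, array([514.5,  65.9]), array([515.1,  66.1,  61.6]))
(84, array([584.3,  48.3]), array([584.4,  48.6,  62. ]))
(88, array([483.2, -57.6]), array([484. , -57.2,  61.2]))
(16, array([552.9, -71.5]), array([553.3, -71.2,  58.9]))
```

View pics/w1.png

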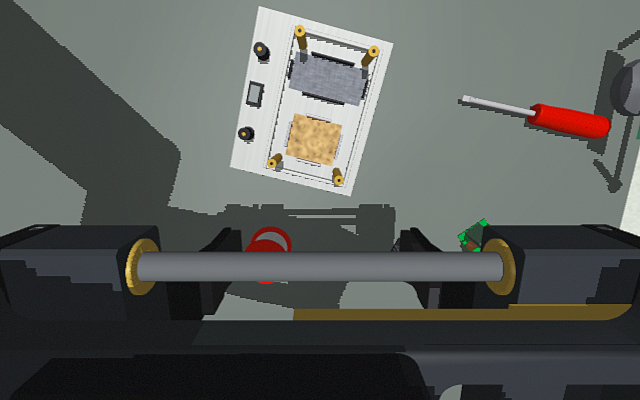

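Call:
step_arm([
  [-0.016, 0.045, 0, 0, 0, 0],
  [-0.016, 0.045, 0, 0, 0, 0],
  [-0.016, 0.045, 0, 0, 0, 0],
  [-0.016, 0.045, 0, 0, 0, 0],
  [0, 0, 0, 0, 0, 0],
  [0, 0, 0, 0, 0, 0],
])

```text
time: 2.5
position: [0.4687, 0.0974, 0.4049]
tool_rot: [0.706, 0.708, 0.0, 0.001]
ft_force: [-0.5, 0.2, -0.1]
grip_width: 0.0873
grip_force: 0.0
```

```bash
cat >> h.py <<'E'
def top(P,x,y,r,zlo,zhi):
    m=(P[...,2]>zlo)&(P[...,2]<zhi)&(np.hypot(P[...,0]-x,P[...,1]-y)<r)
    p=P[m]; return len(p),round(np.median(p[:,2])*1000,1),rect(p[:,:2])
E
python3 - <<'E'
from h import *
o=get_obs();c,P=shot('wrist');cv2.imwrite('pics/w2.png',c['pixels'])
print(o['position'])
for r in cut_out('battery','wrist'): print(r['confidence'],r['extent'])
print(top(P,.468,.175,.06,.044,.06));print(pillars(P)); print(top(P,.503,.388,.1,.115,.135))
E
```

```text
[0.46869481 0.09740606 0.40494665]
0.58 [320.1, 107.4, 81.1, 39.4]
(2179, np.float64(50.7), (array([468.7, 178.3]), array([73.9, 30. ]), 9.0))
[(74, array([583.4,  48.7]), array([583.7,  49.6,  61.3])), (81, array([514.1,  66.1]), array([514. ,  66.7,  61.5]))]
(0, np.float64(nan), (array([0., 0.]), array([0., 0.]), 0.0))
  return _methods._mean(a, axis=axis, dtype=dtype,
  ret = ret.dtype.type(ret / rcount)
```

Call:
step_arm([
  [0, 0.01, -0.017, 0, 0, -10.125],
  [0, 0.01, -0.017, 0, 0, -10.125],
  [0, 0.01, -0.017, 0, 0, -10.125],
  [0, 0.01, -0.017, 0, 0, -10.125],
  [0, 0.01, -0.017, 0, 0, -10.125],
  [0, 0.01, -0.017, 0, 0, -10.125],
  [0, 0.01, -0.017, 0, 0, -10.125],
  [0, 0.0106, -0.016, 0, 0, -10.125],
  [0, 0, 0, 0, 0, 0],
  [0, 0, 0, 0, 0, 0],
], jaw=0.06)

```text
time: 3.85
position: [0.4685, 0.1766, 0.27]
tool_rot: [0.997, 0.079, 0.0, 0.0]
ft_force: [-0.9, -0.1, -0.0]
grip_width: 0.0602
grip_force: 0.0
```

```bash
cat >> h.py <<'E'
def st():
    o=get_obs();M=R.from_quat(o['tool_rot']).as_matrix()
    print('t',round(o['time'],2),'pos',np.round(o['position'],4),'yaw tool-y',round(np.degrees(np.arctan2(M[1,1],M[0,1])),2),'tilt',np.round(M[:2,2],4),'f',np.round(o['ft_force'],1),'grip',round(o['grip_width'],4),round(o['grip_force'],1),'q6',round(o['q'][5],2))
E
python3 -c "
from h import *
st()"
```

```text
t 3.85 pos [0.4685 0.1766 0.27  ] yaw tool-y -80.92 tilt [ 0.0007 -0.0001] f [-0.9 -0.1 -0. ] grip 0.0602 0.0 q6 1.55
```

Call:
step_arm([
  [0, 0.0015, -0.03, 0, 0, 0],
  [0, 0, -0.025, 0, 0, 0],
  [0, 0, -0.015, 0, 0, 0],
  [0, 0, 0, 0, 0, 0],
  [0, 0, 0, 0, 0, 0],
])

```text
time: 4.47
position: [0.4683, 0.1787, 0.2005]
tool_rot: [0.997, 0.079, 0.001, -0.0]
ft_force: [0.1, -1.0, 0.8]
grip_width: 0.0602
grip_force: 0.0
```

Call:
step_arm([
  [0, 0, 0, 0, 0, 0],
  [0, 0, 0, 0, 0, 0],
  [0, 0, 0, 0, 0, 0],
  [0, 0, 0, 0, 0, 0],
  [0, 0, 0, 0, 0, 0],
], jaw=0, squeeze=25)

```text
time: 5.1
position: [0.4679, 0.1787, 0.1999]
tool_rot: [0.997, 0.079, 0.0, 0.0]
ft_force: [1.1, -1.1, 3.0]
grip_width: 0.0296
grip_force: 25.0
```

Call:
step_arm([
  [0, 0, 0.02, 0, 0, 0],
  [0, 0, 0.03, 0, 0, 0],
  [0, 0, 0.03, 0, 0, -4.6],
  [0.015, -0.03, 0.002, 0, 0, -4.6],
  [0.02, -0.04, 0, 0, 0, -4.7],
  [0.02, -0.04, 0, 0, 0, -4.7],
  [0.019, -0.0385, 0, 0, 0, -4.6],
  [0, 0, 0, 0, 0, 0],
  [0, 0, 0, 0, 0, 0],
])

```text
time: 6.22
position: [0.5409, 0.0305, 0.2809]
tool_rot: [0.992, -0.124, -0.002, -0.0]
ft_force: [-1.2, 0.1, -3.6]
grip_width: 0.0299
grip_force: 25.0
```

```bash
python3 -c "
from h import *
st()
c,P=shot('wrist');cv2.imwrite('pics/w3.png',c['pixels']);print(pillars(P))"
```

```text
t 6.22 pos [0.5409 0.0305 0.2809] yaw tool-y -104.22 tilt [-0.0034  0.001 ] f [-1.2  0.1 -3.6] grip 0.0299 25.0 q6 1.67
[(214, array([584. ,  47.9]), array([584.2,  47.6,  61.8])), (264, array([552.7, -75.7]), array([553.2, -75.2,  61.2]))]
```

View pics/w3.png

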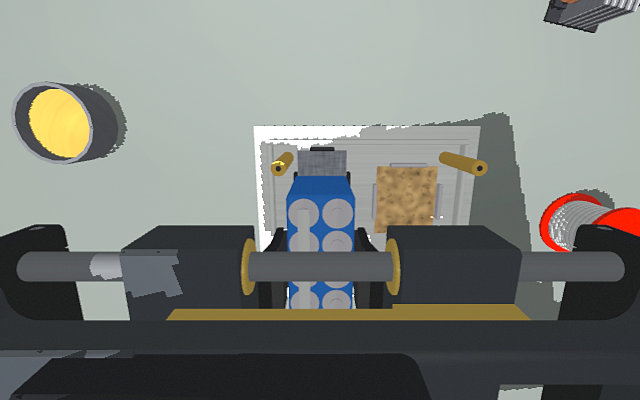

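Call:
step_arm([
  [0.0013, -0.0003, -0.03, 0, 0, 0],
  [0, 0, -0.025, 0, 0, 0],
  [0, 0, -0.01, 0, 0, 0],
  [0, 0, -0.006, 0, 0, 0],
  [0, 0, -0.003, 0, 0, 0],
  [0, 0, 0, 0, 0, 0],
  [0, 0, 0, 0, 0, 0],
])

```text
time: 7.15
position: [0.5433, 0.03, 0.2083]
tool_rot: [0.992, -0.124, 0.001, 0.0]
ft_force: [0.0, -0.1, -3.4]
grip_width: 0.0297
grip_force: 25.0
```

Call:
step_arm([
  [-0.0007, 0, -0.002, 0, 0, 0],
  [0, 0, -0.002, 0, 0, 0],
  [0, 0, -0.0015, 0, 0, 0],
  [0, 0, 0, 0, 0, 0],
])

```text
time: 7.65
position: [0.5423, 0.0299, 0.204]
tool_rot: [0.992, -0.124, 0.0, 0.0]
ft_force: [-3.4, -0.2, 10.3]
grip_width: 0.03
grip_force: 25.0
```

Call:
step_arm([
  [0, 0, 0, 0, 0, 0],
  [0, 0, 0, 0, 0, 0],
  [0, 0, 0, 0, 0, 0],
  [0, 0, 0.02, 0, 0, 0],
  [0, 0, 0.04, 0, 0, 0],
  [0, 0, 0.05, 0, 0, 0],
], jaw=0.05)

```text
time: 8.4
position: [0.5421, 0.03, 0.3122]
tool_rot: [0.992, -0.124, -0.002, -0.0]
ft_force: [-0.1, 0.0, -0.6]
grip_width: 0.0501
grip_force: 0.0
```

Call:
step_arm([
  [0.006, -0.04, 0.018, 0, 0, 0],
  [0.006, -0.04, 0.018, 0, 0, 0],
  [0.006, -0.04, 0.018, 0, 0, 0],
  [0.005, -0.04, 0.017, 0, 0, 0],
  [0.005, -0.042, 0.017, 0, 0, 0],
  [0, 0, 0, 0, 0, 0],
  [0, 0, 0, 0, 0, 0],
], jaw=0.07)

```text
time: 9.28
position: [0.5699, -0.1716, 0.3995]
tool_rot: [0.992, -0.124, -0.001, -0.001]
ft_force: [0.5, -0.3, -0.1]
grip_width: 0.07
grip_force: 0.0
```

```bash
python3 -c "
from h import *
st()
c,P=shot('wrist');cv2.imwrite('pics/w4.png',c['pixels'][:, :])
print(top(P,.647,-.191,.04,.037,.06),top(P,.647,-.191,.045,.003,.06))
for r in cut_out('transformer','wrist'):
  p=P[r['region']];print(r['confidence'],r['extent'],np.nanmedian(p,0),c['pixels'][r['region']].mean(0))
"
```

```text
t 9.28 pos [ 0.5699 -0.1716  0.3995] yaw tool-y -104.23 tilt [-0.0018  0.0015] f [ 0.5 -0.3 -0.1] grip 0.07 0.0 q6 1.34
(1042, np.float64(43.1), (array([ 649.3, -187.9]), array([30.5, 48.1]), 63.9)) (1676, np.float64(42.4), (array([ 644.4, -185.2]), array([64.7, 66.3]), 59.3))
0.84 [323.4, 108.2, 43.4, 50.6] [ 0.64784059 -0.19206527  0.0423078 ] [146.33352208 141.3006795  140.11381653]
0.65 [277.5, 26.4, 58.7, 52.2] [ 0.73523278 -0.16784889  0.03835196] [126.9492431  173.27560107 103.68833482]
```

View pics/w4.png

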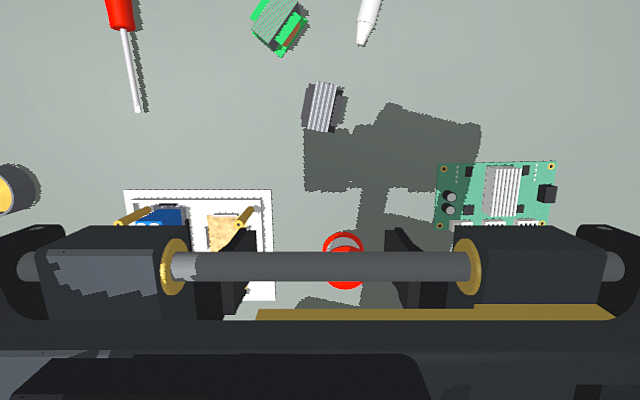

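```bash
python3 -c "
from h import *
c,P=shot('wrist')
for zl in(.037,.041,.042):
  m=(P[...,2]>zl)&(P[...,2]<.06)&(np.hypot(P[...,0]-.648,P[...,1]+.19)<.04)
  m=cv2.morphologyEx(m.astype(np.uint8),cv2.MORPH_OPEN,np.ones((7,7)))>0
  p=P[m];w,v=np.linalg.eigh(np.cov(p[:,:2].T));print(m.sum(),rect(p[:,:2]),p.mean(0),np.sqrt(12*w),np.degrees(np.arctan2(v[1,1],v[0,1])))
"
```

```text
989 (array([ 647.4, -191.7]), array([22. , 47.9]), 64.1) [ 0.64789985 -0.1919897   0.04309423] [0.02141569 0.04581512] 155.97285212591578
922 (array([ 647.5, -191.7]), array([21.9, 47.7]), 64.2) [ 0.64798686 -0.19178866  0.0431019 ] [0.02099265 0.04364072] 160.00107251227956
0 (array([0., 0.]), array([0., 0.]), 0.0) [nan nan nan] [nan nan] nan
  avg = a.mean(axis, **keepdims_kw)
  ret = um.true_divide(
<string>:7: RuntimeWarning: Degrees of freedom <= 0 for slice
  c *= np.true_divide(1, fact)
  c *= np.true_divide(1, fact)
<string>:7: RuntimeWarning: Mean of empty slice.
```

Call:
step_arm([
  [0.01, -0.0025, -0.016, 0, 0, 9.79],
  [0.01, -0.0025, -0.016, 0, 0, 9.79],
  [0.01, -0.0025, -0.016, 0, 0, 9.79],
  [0.01, -0.0025, -0.016, 0, 0, 9.79],
  [0.01, -0.0025, -0.016, 0, 0, 9.79],
  [0.01, -0.0025, -0.016, 0, 0, 9.79],
  [0.01, -0.0025, -0.016, 0, 0, 9.79],
  [0.0075, -0.0026, -0.016, 0, 0, 9.79],
  [0, 0, 0, 0, 0, 0],
  [0, 0, 0, 0, 0, 0],
])

```text
time: 10.68
position: [0.6478, -0.1913, 0.2724]
tool_rot: [0.848, 0.53, -0.0, -0.0]
ft_force: [0.6, -0.3, -0.1]
grip_width: 0.0697
grip_force: 0.0
```

```bash
python3 -c "
from h import *
st()"
```

```text
t 10.68 pos [ 0.6478 -0.1913  0.2724] yaw tool-y -25.97 tilt [-0.0005  0.0003] f [ 0.6 -0.3 -0.1] grip 0.0697 0.0 q6 0.0
```

Call:
step_arm([
  [-0.0003, -0.0003, -0.035, 0, 0, 0],
  [0, 0, -0.025, 0, 0, 0],
  [0, 0, -0.0175, 0, 0, 0],
  [0, 0, 0, 0, 0, 0],
  [0, 0, 0, 0, 0, 0],
])

```text
time: 11.3
position: [0.6481, -0.1926, 0.1959]
tool_rot: [0.848, 0.531, 0.001, 0.001]
ft_force: [-0.4, 0.1, -0.1]
grip_width: 0.0698
grip_force: 0.0
```

Call:
step_arm([
  [0, 0, 0, 0, 0, 0],
  [0, 0, 0, 0, 0, 0],
  [0, 0, 0, 0, 0, 0],
  [0, 0, 0, 0, 0, 0],
  [0, 0, 0, 0, 0, 0],
], jaw=0, squeeze=30)

```text
time: 11.92
position: [0.6476, -0.1924, 0.1952]
tool_rot: [0.847, 0.531, -0.0, -0.0]
ft_force: [-1.0, 0.7, 4.7]
grip_width: 0.0481
grip_force: 30.0
```

Call:
step_arm([
  [0, 0, 0.02, 0, 0, 0],
  [0, 0, 0.03, 0, 0, 0],
  [0, 0, 0.032, 0, 0, 0],
  [-0.02, 0.024, 0, 0, 0, 2.9],
  [-0.035, 0.045, 0, 0, 0, 3],
  [-0.035, 0.045, 0, 0, 0, 3],
  [-0.0324, 0.0406, 0, 0, 0, 2.9],
  [0, 0, 0, 0, 0, 0],
  [0, 0, 0, 0, 0, 0],
])

```text
time: 13.05
position: [0.5261, -0.0379, 0.2776]
tool_rot: [0.788, 0.615, 0.001, 0.001]
ft_force: [1.4, 0.1, -2.9]
grip_width: 0.0478
grip_force: 30.0
```

```bash
python3 -c "
from h import *
st()
c,P=shot('wrist');cv2.imwrite('pics/w5.png',c['pixels']);print(pillars(P))
print(top(P,.542,.03,.05,.046,.058))"
```

```text
t 13.05 pos [ 0.5261 -0.0379  0.2776] yaw tool-y -14.05 tilt [ 0.003 -0.001] f [ 1.4  0.1 -2.9] grip 0.0478 30.0 q6 -0.04
[(1605, array([548.1,  41.4]), array([545.6,  42.3,  58.5]))]
(5847, np.float64(54.8), (array([544.4,  38.3]), array([45.3, 75.6]), 76.0))
```

View pics/w5.png

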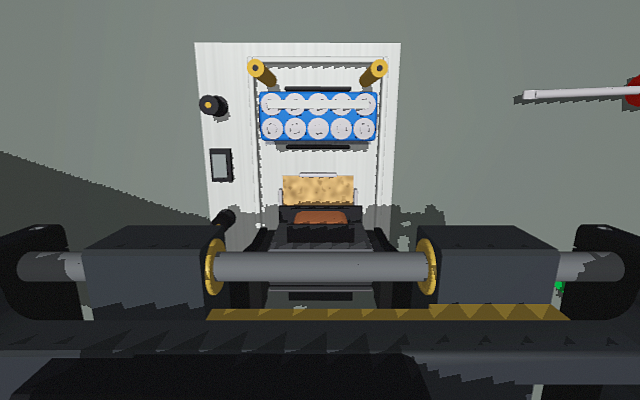

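Call:
step_arm([
  [-0.0009, 0, -0.03, 0, 0, 0],
  [0, 0, -0.025, 0, 0, 0],
  [0, 0, -0.012, 0, 0, 0],
  [0, 0, -0.006, 0, 0, 0],
  [0, 0, -0.003, 0, 0, 0],
  [0, 0, -0.002, 0, 0, 0],
  [0, 0, 0, 0, 0, 0],
])

```text
time: 13.98
position: [0.5245, -0.0378, 0.1993]
tool_rot: [0.788, 0.615, 0.0, 0.0]
ft_force: [1.0, -0.4, -3.2]
grip_width: 0.0476
grip_force: 30.0
```

Call:
step_arm([
  [0.0005, 0, -0.001, 0, 0, 0],
  [0, 0, -0.001, 0, 0, 0],
  [0, 0, 0, 0, 0, 0],
])

```text
time: 14.35
position: [0.5246, -0.0378, 0.1991]
tool_rot: [0.788, 0.615, 0.0, 0.0]
ft_force: [-3.1, -0.2, 14.8]
grip_width: 0.0479
grip_force: 30.0
```

Call:
step_arm([
  [0, 0, 0, 0, 0, 0],
  [0, 0, 0, 0, 0, 0],
  [0, 0, 0, 0, 0, 0],
  [0, 0, 0.02, 0, 0, 0],
  [0, 0, 0.045, 0, 0, 0],
  [0, 0, 0.05, 0, 0, 0],
  [0, 0, 0.05, 0, 0, 0],
], jaw=0.062)

```text
time: 15.22
position: [0.5247, -0.0378, 0.3629]
tool_rot: [0.788, 0.615, -0.0, -0.0]
ft_force: [0.7, -0.9, 0.1]
grip_width: 0.0623
grip_force: 0.0
```

Call:
step_arm([
  [-0.013, -0.042, 0.005, 0, 0, -9.5],
  [-0.013, -0.042, 0.005, 0, 0, -9.5],
  [-0.013, -0.042, 0.005, 0, 0, -9.5],
  [-0.013, -0.042, 0.005, 0, 0, -9.5],
  [-0.013, -0.042, 0.005, 0, 0, -9.5],
  [-0.013, -0.042, 0.005, 0, 0, -9.5],
  [-0.013, -0.042, 0.005, 0, 0, -9.5],
  [-0.013, -0.042, 0.005, 0, 0, -9.5],
  [0, 0, 0, 0, 0, 0],
  [0, 0, 0, 0, 0, 0],
])

```text
time: 16.48
position: [0.4206, -0.3733, 0.4011]
tool_rot: [1.0, -0.0, -0.0, -0.001]
ft_force: [-0.3, 1.5, -0.0]
grip_width: 0.062
grip_force: 0.0
```

```bash
python3 -c "
from h import *
st()
c,P=shot('wrist');cv2.imwrite('pics/w6.png',c['pixels']);np.savez('w6.npz',P=P,im=c['pixels'])
for r in cut_out('board','wrist'):
  m=r['region'];p=P[m];p=p[~np.isnan(p[:,0])];b=p[(p[:,2]<.009)&(p[:,2]>.002)];print(r['confidence'],r['extent'],rect(p[:,:2]),rect(b[:,:2]))
print(top(P,.502,-.373,.05,.022,.035))
"
```

```text
t 16.48 pos [ 0.4206 -0.3733  0.4011] yaw tool-y -90.05 tilt [-0.0009  0.002 ] f [-0.3  1.5 -0. ] grip 0.062 0.0 q6 0.65
0.8 [321.1, 111.2, 133.5, 98.9] (array([ 494.9, -371.4]), array([144.6,  85.1]), 76.9) (array([ 494.9, -371.2]), array([142.2,  84.2]), 77.3)
(673, np.float64(28.0), (array([ 504.7, -373.5]), array([28. , 55.9]), 77.2))
```

View pics/w6.png

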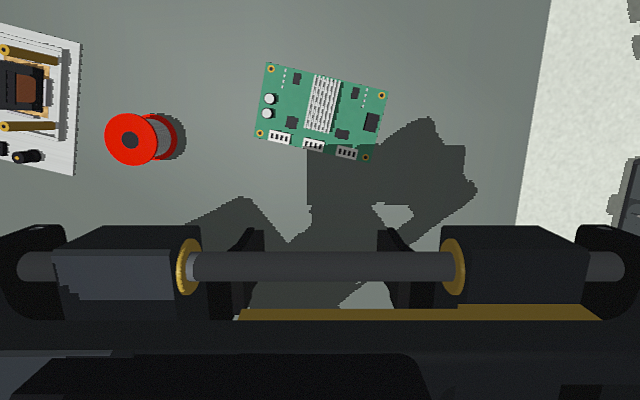

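Call:
step_arm([
  [0.021, 0, -0.035, 0, 0, -6.4],
  [0.021, 0, -0.035, 0, 0, -6.35],
  [0.021, 0, -0.035, 0, 0, 0],
  [0.0211, -0.0002, -0.036, 0, 0, 0],
  [0, 0, 0, 0, 0, 0],
  [0, 0, 0, 0, 0, 0],
], jaw=0.055)

```text
time: 17.32
position: [0.5051, -0.3732, 0.2614]
tool_rot: [0.994, -0.111, -0.0, 0.0]
ft_force: [0.1, -0.3, 0.8]
grip_width: 0.055
grip_force: 0.0
```

```bash
python3 -c "
from h import *
st()"
```

```text
t 17.32 pos [ 0.5051 -0.3732  0.2614] yaw tool-y -102.74 tilt [-0.0002 -0.    ] f [ 0.1 -0.3  0.8] grip 0.055 0.0 q6 0.98
```

Call:
step_arm([
  [-0.0003, -0.0002, -0.035, 0, 0, 0],
  [0, 0, -0.025, 0, 0, 0],
  [0, 0, -0.012, 0, 0, 0],
  [0, 0, 0, 0, 0, 0],
  [0, 0, 0, 0, 0, 0],
])

```text
time: 17.95
position: [0.5049, -0.3747, 0.1903]
tool_rot: [0.994, -0.112, 0.001, 0.001]
ft_force: [-0.3, 0.6, -0.4]
grip_width: 0.055
grip_force: 0.0
```

Call:
step_arm([
  [0, 0, 0, 0, 0, 0],
  [0, 0, 0, 0, 0, 0],
  [0, 0, 0, 0, 0, 0],
  [0, 0, 0, 0, 0, 0],
  [0, 0, 0, 0, 0, 0],
], jaw=0, squeeze=25)

```text
time: 18.58
position: [0.5047, -0.3742, 0.1889]
tool_rot: [0.994, -0.112, 0.0, 0.0]
ft_force: [0.1, -0.2, 0.9]
grip_width: 0.0278
grip_force: 25.0
```

Call:
step_arm([
  [0, 0, 0.01, 0, 0, 0],
  [0, 0, 0.03, 0, 0, 0],
  [0, 0, 0.04, 0, 0, 0],
  [0, 0.02, 0.02, 0, 0, 0],
  [0.005, 0.045, 0, 0, 0, 0],
  [0.005, 0.05, 0, 0, 0, -0.7],
  [0.006, 0.055, 0, 0, 0, -0.7],
  [0.006, 0.055, 0, 0, 0, 0],
  [0.006, 0.055, 0, 0, 0, 0],
  [0.006, 0.05, 0, 0, 0, 0],
  [0.0045, 0.0369, 0, 0, 0, 0],
  [0, 0, 0, 0, 0, 0],
])

```text
time: 20.08
position: [0.5428, -0.0047, 0.289]
tool_rot: [0.993, -0.122, -0.0, -0.0]
ft_force: [-0.6, -0.5, -1.4]
grip_width: 0.0277
grip_force: 25.0
```

```bash
python3 -c "
from h import *
st()
c,P=shot('wrist');cv2.imwrite('pics/w7.png',c['pixels']);print(pillars(P))
c,P=shot('scene');cv2.imwrite('pics/s7.png',cv2.resize(c['pixels'][130:260,230:430],None,fx=4,fy=4,interpolation=2))"
```

```text
t 20.07 pos [ 0.5428 -0.0047  0.289 ] yaw tool-y -103.97 tilt [-0.0003  0.0003] f [-0.6 -0.5 -1.4] grip 0.0277 25.0 q6 1.6
[(188, array([553.5, -75.8]), array([553.8, -75.6,  61.5])), (211, array([579.6,  31.6]), array([583.7,  45.1,  61.1]))]
```

View pics/w7.png

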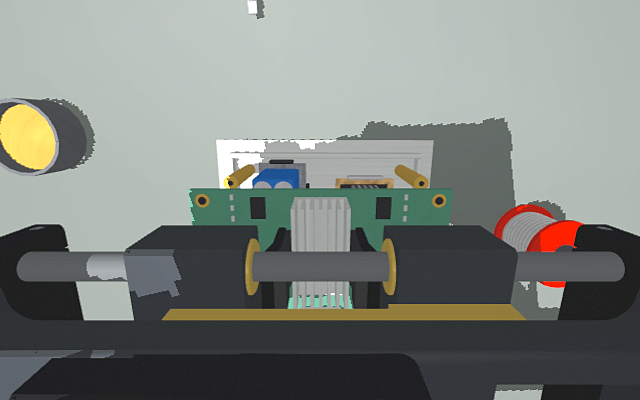

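Call:
step_arm([
  [0.0003, -0.0024, -0.01, 0, 0, -0.2],
  [0, 0, -0.01, 0, 0, 0],
  [0, 0, -0.008, 0, 0, 0],
  [0, 0, 0, 0, 0, 0],
  [0, 0, 0, 0, 0, 0],
])

```text
time: 20.8
position: [0.5435, -0.0098, 0.2606]
tool_rot: [0.992, -0.126, -0.0, -0.0]
ft_force: [-0.7, -0.3, -2.0]
grip_width: 0.0282
grip_force: 25.0
```

```bash
python3 -c "
from h import *
st()
c,P=shot('wrist');cv2.imwrite('pics/w8.png',c['pixels'])
for n in ('wrist','scene','side'):
  if n!='wrist': c,P=shot(n)
  # board edge x-forward side in chassis frame
  th=np.radians(-14.2);Rm=np.array([[np.cos(th),np.sin(th)],[-np.sin(th),np.cos(th)]])
  hsv=cv2.cvtColor(c['pixels'],cv2.COLOR_BGR2HSV);g=(hsv[...,0]>50)&(hsv[...,0]<90)&(hsv[...,1]>80)&(np.hypot(P[...,0]-.54,P[...,1])<.13)&(P[...,2]>.06)
  q=P[g];l=(q[:,:2]-[.5335,-.00485])@Rm.T
  print(n,len(q),np.percentile(l,[.5,99.5],axis=0)*1000)
  A=np.c_[l,np.ones(len(l))];print(np.linalg.lstsq(A,q[:,2],rcond=None)[0])
"
```

```text
t 20.8 pos [ 0.5435 -0.0098  0.2606] yaw tool-y -104.44 tilt [-0.0001  0.    ] f [-0.7 -0.3 -2. ] grip 0.0282 25.0 q6 1.6
wrist 7821 [[-27.89719482 -72.18330036]
 [ 43.04147769  68.424711  ]]
[-6.40915792e-03  2.64686677e-05  7.64198978e-02]
scene 652 [[-37.34475235 -89.38395312]
 [ 47.54403744  78.65433083]]
[0.12258215 0.00073031 0.07736072]
side 322 [[-33.86354195 -89.33947101]
 [ 40.36735195 -31.08789985]]
[ 0.08273183 -0.57875127  0.04723779]
```

Call:
step_arm([
  [-0.0006, 0.0023, -0.003, 0, 0, 0.2],
  [0, 0, -0.003, 0, 0, 0],
  [0, 0, -0.0025, 0, 0, 0],
  [0, 0, 0, 0, 0, 0],
  [0, 0, 0, 0, 0, 0],
])

```text
time: 21.58
position: [0.5429, -0.0074, 0.2522]
tool_rot: [0.992, -0.124, 0.0, -0.0]
ft_force: [-0.7, -0.1, -2.2]
grip_width: 0.0279
grip_force: 25.0
```

Call:
step_arm([
  [0, 0, -0.001, 0, 0, 0],
  [0, 0, -0.001, 0, 0, 0],
  [0, 0, 0, 0, 0, 0],
])

```text
time: 21.95
position: [0.5429, -0.0074, 0.2509]
tool_rot: [0.992, -0.124, 0.0, 0.0]
ft_force: [-0.4, -0.2, 3.5]
grip_width: 0.028
grip_force: 25.0
```

Call:
step_arm([
  [0, 0, -0.0005, 0, 0, 0],
  [0, 0, 0, 0, 0, 0],
  [0, 0, 0, 0, 0, 0],
  [0, 0, 0, 0, 0, 0],
  [0, 0, 0.02, 0, 0, 0],
  [0, 0, 0.04, 0, 0, 0],
  [0, 0, 0.05, 0, 0, 0],
  [0, 0, 0.04, 0, 0, 0],
], jaw=0.05)

```text
time: 22.95
position: [0.5428, -0.0074, 0.4016]
tool_rot: [0.992, -0.124, 0.001, 0.0]
ft_force: [0.3, -0.2, -1.0]
grip_width: 0.0501
grip_force: 0.0
```

Call:
step_arm([
  [-0.003, 0.0275, 0.005, 0, 0, 10.1],
  [-0.003, 0.0275, 0.005, 0, 0, 10.1],
  [-0.003, 0.0275, 0.005, 0, 0, 10.1],
  [-0.003, 0.0275, 0.005, 0, 0, 10.1],
  [-0.003, 0.0275, 0.005, 0, 0, 10.1],
  [-0.003, 0.0275, 0.005, 0, 0, 10.1],
  [-0.003, 0.0275, 0.005, 0, 0, 10.1],
  [-0.003, 0.0275, 0.005, 0, 0, 10.1],
  [-0.003, 0.0275, 0.005, 0, 0, 10.1],
  [-0.003, 0.0275, 0.005, 0, 0, 10.1],
  [-0.003, 0.0275, 0.005, 0, 0, 10.1],
  [0, 0, 0, 0, 0, 0],
])

```text
time: 24.45
position: [0.5094, 0.2966, 0.4549]
tool_rot: [0.663, 0.749, 0.0, 0.0]
ft_force: [-0.3, 0.3, 0.2]
grip_width: 0.0496
grip_force: 0.0
```

Call:
step_arm([
  [0, 0, 0, 0, 0, 0],
])

```text
time: 24.58
position: [0.5096, 0.2947, 0.4544]
tool_rot: [0.664, 0.748, -0.001, 0.0]
ft_force: [0.0, -1.0, -0.7]
grip_width: 0.0503
grip_force: 0.0
```

```bash
python3 -c "
from h import *
st()
c,P=shot('wrist');cv2.imwrite('pics/w9.png',c['pixels'])
print('handle',top(P,.503,.388,.08,.118,.135),'top',top(P,.503,.388,.15,.088,.102),pillars(P))
"
```

```text
t 24.57 pos [0.5096 0.2947 0.4544] yaw tool-y 6.79 tilt [-0.0008 -0.0009] f [ 0.  -1.  -0.7] grip 0.0503 0.0 q6 0.22
handle (1437, np.float64(127.0), (array([503.7, 391.4]), array([14. , 83.8]), 5.6)) top (18370, np.float64(95.1), (array([503.9, 390.3]), array([116.5, 170.6]), 5.6)) []
```

View pics/w9.png

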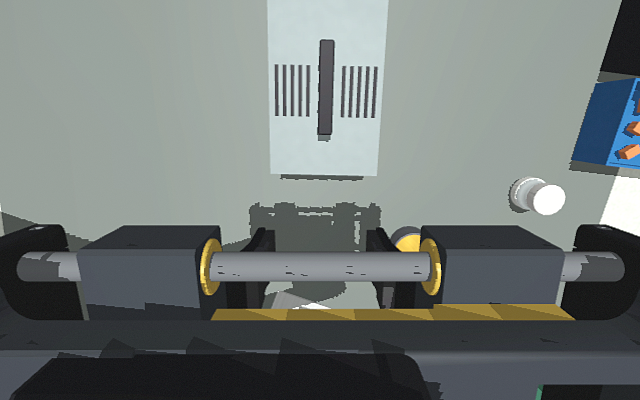

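Call:
step_arm([
  [-0.0015, 0.024, -0.03, 0, 0, -1.2],
  [-0.0015, 0.024, -0.03, 0, 0, 0],
  [-0.0015, 0.024, -0.03, 0, 0, 0],
  [-0.0014, 0.0247, -0.025, 0, 0, 0],
  [0, 0, 0, 0, 0, 0],
  [0, 0, 0, 0, 0, 0],
  [0, 0, 0, 0, 0, 0],
], jaw=0.04)

```text
time: 25.5
position: [0.5046, 0.3908, 0.3411]
tool_rot: [0.672, 0.741, 0.001, 0.0]
ft_force: [1.0, 0.1, 0.3]
grip_width: 0.0401
grip_force: 0.0
```

```bash
python3 -c "
from h import *
st()"
```

```text
t 25.5 pos [0.5046 0.3908 0.3411] yaw tool-y 5.58 tilt [0.0019 0.0007] f [1.  0.1 0.3] grip 0.0401 0.0 q6 0.39
```

Call:
step_arm([
  [-0.0008, 0.0005, -0.025, 0, 0, 0],
  [0, 0, -0.02, 0, 0, 0],
  [0, 0, -0.01, 0, 0, 0],
  [0, 0, 0, 0, 0, 0],
  [0, 0, 0, 0, 0, 0],
])

```text
time: 26.12
position: [0.5036, 0.3923, 0.2858]
tool_rot: [0.671, 0.741, 0.001, 0.0]
ft_force: [0.1, 0.3, 0.2]
grip_width: 0.0396
grip_force: 0.0
```

Call:
step_arm([
  [0, 0, 0, 0, 0, 0],
  [0, 0, 0, 0, 0, 0],
  [0, 0, 0, 0, 0, 0],
  [0, 0, 0, 0, 0, 0],
  [0, 0, 0, 0, 0, 0],
], jaw=0, squeeze=40)

```text
time: 26.75
position: [0.5029, 0.3923, 0.2848]
tool_rot: [0.671, 0.741, -0.0, -0.0]
ft_force: [0.6, 1.4, 1.9]
grip_width: 0.0135
grip_force: 40.0
```

```bash
python3 -c "
from h import *
st()
for n in('scene','side'):
  c,P=shot(n);cv2.imwrite('pics/%s10.png'%n,cv2.resize(c['pixels'][130:270,200:430] if n=='scene' else c['pixels'][130:270,200:430],None,fx=3,fy=3,interpolation=2))
  th=np.radians(-14.2);Rm=np.array([[np.cos(th),np.sin(th)],[-np.sin(th),np.cos(th)]])
  l=(P[...,:2]-[.5335,-.00485])@Rm.T
  m=(abs(l[...,0])<.06)&(abs(l[...,1])<.1)
  hs=m&(P[...,2]>.082)&(P[...,2]<.1); print(n,hs.sum(),rect(l[hs]))
  bd=m&(P[...,2]>.062)&(P[...,2]<.07); q=l[bd];A=np.c_[q,np.ones(len(q))];print(rect(q),np.linalg.lstsq(A,P[bd][:,2],rcond=None)[0])
"
```

```text
t 26.75 pos [0.5029 0.3923 0.2848] yaw tool-y 5.67 tilt [-0.0005 -0.    ] f [0.6 1.4 1.9] grip 0.0135 40.0 q6 0.39
scene 300 (array([ 9.6, -1.9]), array([129.1,  58. ]), 89.9)
(array([-0.5, -1.8]), array([ 87.7, 143.1]), 0.0) [-0.00405617  0.00057967  0.06666535]
side 232 (array([ 7.8, -3.1]), array([ 53.7, 118.3]), 2.7)
(array([-1.8, -0.8]), array([144.1,  84.2]), 90.0) [-0.00345338  0.00111121  0.0658258 ]
```

View pics/scene10.png

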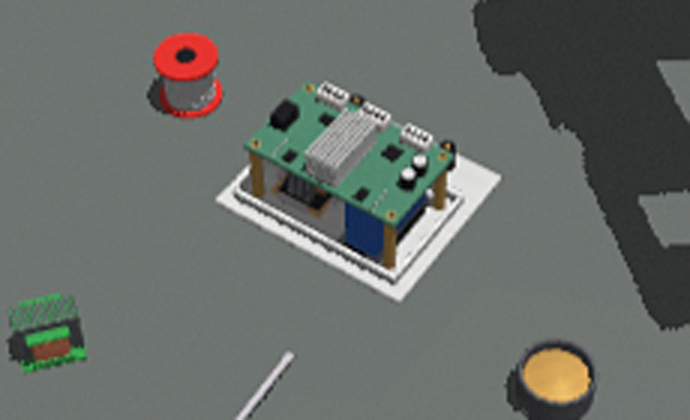

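Call:
step_arm([
  [0, 0, 0.01, 0, 0, 0],
  [0, 0, 0.025, 0, 0, 0],
  [0, 0, 0.04, 0, 0, 0],
  [0, 0, 0.04, 0, 0, 0],
  [0.001, -0.01, 0.01, 0, 0, -2],
  [0.002, -0.025, 0, 0, 0, -3],
  [0.003, -0.035, 0, 0, 0, -3],
  [0.003, -0.04, 0, 0, 0, -3],
  [0.003, -0.04, 0, 0, 0, -3],
  [0.003, -0.04, 0, 0, 0, -3],
  [0.003, -0.04, 0, 0, 0, -2.8],
  [0.003, -0.04, 0, 0, 0, 0],
])

```text
time: 28.35
position: [0.5232, 0.1203, 0.408]
tool_rot: [0.789, 0.614, -0.002, -0.001]
ft_force: [0.6, 0.7, -5.2]
grip_width: 0.0135
grip_force: 40.0
```

Call:
step_arm([
  [0.003, -0.04, 0, 0, 0, 0],
  [0.003, -0.035, 0, 0, 0, 0],
  [0.002, -0.025, 0, 0, 0, 0],
  [0.0018, -0.018, 0, 0, 0, 0],
  [0, -0.0083, 0, 0, 0, 0],
  [0, 0, 0, 0, 0, 0],
  [0, 0, 0, 0, 0, 0],
  [0, 0, 0, 0, 0, 0],
  [0, 0, 0, 0, 0, 0],
])

```text
time: 29.48
position: [0.5339, -0.0034, 0.4098]
tool_rot: [0.788, 0.615, 0.0, -0.0]
ft_force: [0.4, -0.3, -4.3]
grip_width: 0.0133
grip_force: 40.0
```

```bash
cat > cov.py <<'E'
from h import *
st()
th=np.radians(-14.2);Rm=np.array([[np.cos(th),np.sin(th)],[-np.sin(th),np.cos(th)]])
for n in('scene','side'):
  c,P=shot(n);cv2.imwrite('pics/%s11.png'%n,cv2.resize(c['pixels'][90:290,190:440],None,fx=3,fy=3,interpolation=2))
  z=get_obs()['position'][2]-.2848+.095
  l=(P[...,:2]-[.5335,-.00485])@Rm.T
  m=(abs(l[...,0])<.09)&(abs(l[...,1])<.12)&(abs(P[...,2]-z)<.007)
  m=cv2.morphologyEx(m.astype(np.uint8),cv2.MORPH_OPEN,np.ones((3,3)))>0
  q=l[m];A=np.c_[q,np.ones(len(q))];print(n,m.sum(),z,rect(q),np.linalg.lstsq(A,P[m][:,2],rcond=None)[0])
E
python3 cov.py
```

```text
t 29.48 pos [ 0.5339 -0.0034  0.4098] yaw tool-y -14.07 tilt [0.0001 0.0001] f [ 0.4 -0.3 -4.3] grip 0.0133 40.0 q6 0.03
scene 2199 0.22002041050689533 (array([-0.1, -2.2]), array([120.6, 173.4]), 0.2) [-0.00806068 -0.00123291  0.2203982 ]
side 2096 0.22000412139933465 (array([-0.8, -9.2]), array([116. , 158.1]), 0.1) [-0.00150629  0.00489738  0.2195829 ]
```

View pics/scene11.png

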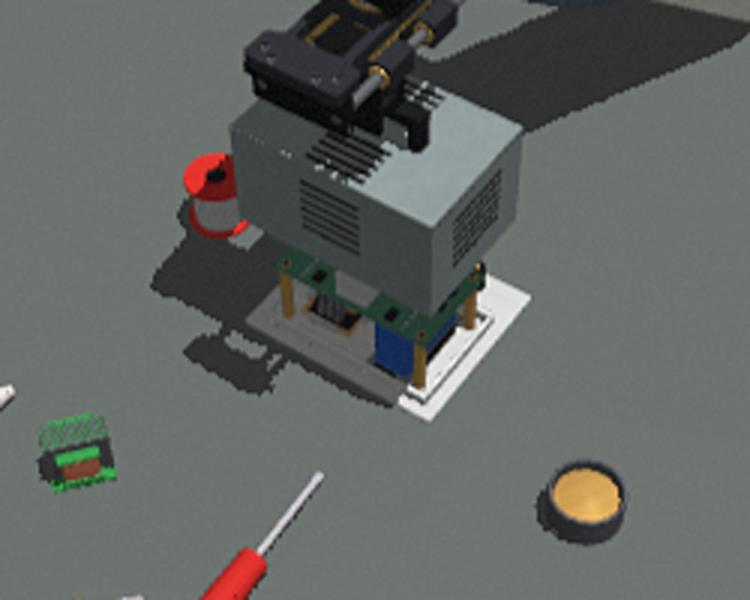

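Call:
step_arm([
  [-0.0003, -0.0008, -0.012, 0, 0, -0.1],
  [0, 0, -0.018, 0, 0, 0],
  [0, 0, -0.02, 0, 0, 0],
  [0, 0, -0.02, 0, 0, 0],
  [0, 0, -0.015, 0, 0, 0],
  [0, 0, -0.008, 0, 0, 0],
  [0, 0, -0.004, 0, 0, 0],
  [0, 0, 0, 0, 0, 0],
  [0, 0, 0, 0, 0, 0],
])

```text
time: 30.7
position: [0.5339, -0.0048, 0.3133]
tool_rot: [0.789, 0.614, 0.0, 0.001]
ft_force: [0.6, 0.3, -4.6]
grip_width: 0.0134
grip_force: 40.0
```

```bash
python3 cov.py
```

```text
t 30.7 pos [ 0.5339 -0.0048  0.3133] yaw tool-y -14.23 tilt [ 0.0014 -0.0003] f [ 0.6  0.3 -4.6] grip 0.0134 40.0 q6 0.03
scene 1920 0.12354671992167307 (array([ 0.6, -3.3]), array([173.5, 120. ]), 89.8) [-0.00732095 -0.00208446  0.12395195]
side 1828 0.12351914396332372 (array([-0.5, -1.8]), array([174.5, 116.2]), 89.9) [0.00108633 0.00221207 0.12304326]
```

Call:
step_arm([
  [-0.0004, 0.0003, -0.008, 0, 0, 0],
  [0, 0, -0.006, 0, 0, 0],
  [0, 0, -0.004, 0, 0, 0],
  [0, 0, -0.002, 0, 0, 0],
  [0, 0, 0, 0, 0, 0],
])

```text
time: 31.42
position: [0.5332, -0.0045, 0.2925]
tool_rot: [0.789, 0.614, -0.0, -0.0]
ft_force: [0.1, 0.4, -5.2]
grip_width: 0.0134
grip_force: 40.0
```

Call:
step_arm([
  [0, 0, -0.0015, 0, 0, 0],
  [0, 0, -0.0015, 0, 0, 0],
  [0, 0, 0, 0, 0, 0],
])

```text
time: 31.8
position: [0.5332, -0.0045, 0.2897]
tool_rot: [0.789, 0.614, -0.0, -0.0]
ft_force: [-0.1, -0.4, -4.5]
grip_width: 0.0134
grip_force: 40.0
```

Past the lip without contact; seat it the last millimetre.

Call:
step_arm([
  [0, 0, -0.0007, 0, 0, 0],
  [0, 0, -0.0007, 0, 0, 0],
  [0, 0, 0, 0, 0, 0],
])

```text
time: 32.17
position: [0.5332, -0.0045, 0.2888]
tool_rot: [0.789, 0.614, 0.0, 0.0]
ft_force: [-1.1, -0.4, 0.2]
grip_width: 0.0134
grip_force: 40.0
```

Contact. Release and lift straight up.

Call:
step_arm([
  [0, 0, -0.0003, 0, 0, 0],
  [0, 0, 0, 0, 0, 0],
  [0, 0, 0, 0, 0, 0],
  [0, 0, 0.01, 0, 0, 0],
  [0, 0, 0.03, 0, 0, 0],
  [0, 0, 0.04, 0, 0, 0],
  [0, 0, 0.04, 0, 0, 0],
  [0, 0, 0, 0, 0, 0],
], jaw=0.04)

```text
time: 33.17
position: [0.5341, -0.0046, 0.4121]
tool_rot: [0.789, 0.614, 0.003, 0.003]
ft_force: [-0.3, -0.2, 0.5]
grip_width: 0.0401
grip_force: 0.0
```

```bash
sed -i "s/z=get_obs.*/z=.099/" cov.py; python3 cov.py
```

```text
t 33.17 pos [ 0.5341 -0.0046  0.4121] yaw tool-y -14.22 tilt [ 0.0088 -0.0019] f [-0.3 -0.2  0.5] grip 0.0401 0.0 q6 0.03
scene 2675 0.099 (array([-0.5, -3.6]), array([119.9, 175.7]), 0.2) [-0.0056895  -0.00271341  0.09951441]
side 2283 0.099 (array([-1.5, -1.6]), array([176.8, 116.4]), 90.0) [-0.00021021  0.00104242  0.09846497]
```

View pics/side11.png

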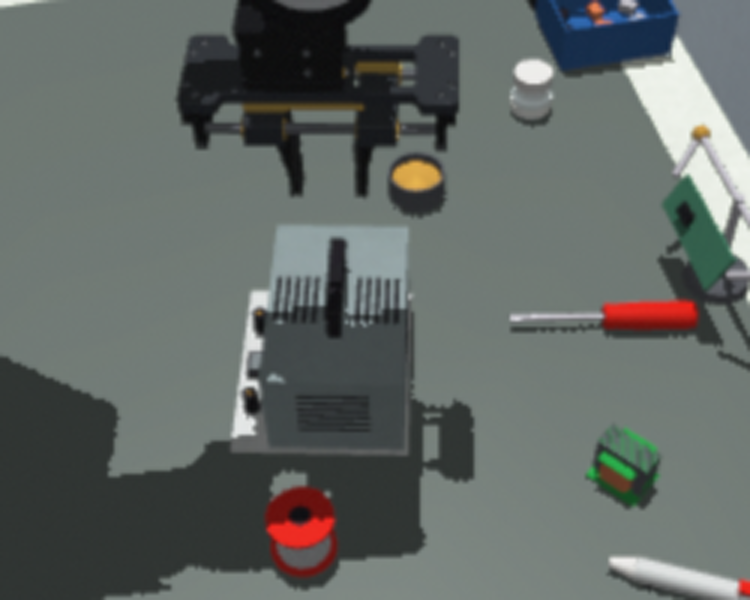

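The cover sits level at z 99 mm round the lip, gripper clear, and the reel and tin look unmoved.

```bash
python3 -c "
from h import *
print(hand_in())"
```

```text
the job is handed in; nothing more can be done
None
```

I put the tester back together (battery, transformer, board, then cover) with nothing dropped and the reel and tin left where they stood, and handed the job in at about 33 s; the hand-in gave no verdict back.

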